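# Pack seven seed tubes into a round tub in the glasshouse

## Robot

A 6-joint arm with a two-finger parallel gripper is mounted at the origin on the work surface. World frame = base frame: x ahead of the robot, y to its left, z up, the work surface at z = 0. Lengths are in m, angles in degrees, forces in N, time in s.
With the tool pointing down it reaches from about 0.4 to 0.825 m from the base axis. Payload 7 kg.
Tool frame: the origin (TCP) lies at the very end of the fingers, on their centre line; the grasp point (between the pads) lies 19 mm behind it (ctrl.grip_point_offset is the distance from the TCP to the grasp point, in m); x points along the fingers, z is the direction in which the jaws open and shut, and the axes are right-handed (so a half turn about x gives the same grasp; the last joint's range is limited). The gripper opens to 88 mm and grips with 3 to 60 N. Pads are 19 mm wide; open, the fingers measure 130 mm over their backs; the gripper's body (78 mm by 193 mm) begins 47 mm behind the grasp point.
Start: joints at [-57.462, 20.546, 0.682, 0, -70.136, -16.507], TCP at [0.186, -0.649, 0.202] pointing down, gripper open.
Joint ranges: [-176.03, 176.03], [-82.01, 121.73], [-58.28, 71.71], [-173.87, 95.51], [-174.79, -0.11], [-173.66, 173.66]. Speed limits (degrees/s): [136.94, 136.94, 172.46, 180, 180, 180].

## Interface

Orientations are given as [roll, pitch, yaw] about the fixed x, y, z axes, in that order (R = Rz(yaw) Ry(pitch) Rx(roll)).
In Python, from plant import get_obs, snapshot, calibration, close_job, ctrl gives the robot as it stands.
- The arm moves only by the tool move_arm, never from a script. Its argument "commands" is a list that holds one entry, the list of rows, each a list of 4 numbers: the shift along the tool's x, y, z in cm, then the turn about the tool's x in rad. In form: [[[dx, dy, dz, spin], ...]]. A call has 1 to 8 rows; each row shifts and turns the commanded pose from where the row before left it, along the tool's axes as they then stand; what a row does not reach is not made up. A row lasts 1/10 s, in which the tool goes at most 50 mm and 8.59 degrees, less where a joint would pass 70% of its speed; a pose out of reach is approached as far as the arm can. A call with a gripper value outside its range is refused whole. "jaw" is the finger opening in cm, from 0 to 8.76, set as the call begins (left out, the last holds). The fingers move at their own pace and stop on an object; the grip force is fixed at half the most. Time passes only in rows, so rows that do not move let the fingers close. It gives the time, the measured TCP pose, the force and the opening at its end, in the units of the state.
- get_obs(): the state, without advancing time (a new reading comes with each control period).
- snapshot(name): name is "scene" or "top" or "wrist"; returns (picture, depth): 384x512x3 uint8, red, green, blue; 384x512 float32, m along the optical axis (not along the pixel's ray), 0 where there is no reading.
- calibration(name): a dict with "mtx" (3x3 intrinsics, pixels), "k1" (the pictures are not rectified: a ray, as slopes to the right and down, at radius r is drawn at 1 + k1 r^2 times it, then the intrinsics apply), "T" (4x4, takes a point from camera to world coordinates); the wrist camera has in their place "tool_from_camera" (4x4, takes a point from camera to tool coordinates, whose origin is the TCP and whose axes are the tool frame's). Camera axes: x right, y up, looking along -z (the intrinsics and any distortion apply to the point x, -y, -z); pixel columns grow to the right and rows downward; lengths in m; the calibration is good to about 2 mm. A picture is of the moment at which its call begins: read the wrist's pose just before it. calibration takes no time and is no camera call.
- close_job(): hands the job in, once; it reports no verdict.
The state is a dict: "clock": time; "joint_pos": joint angles; "qvel": joint speeds; "tau": joint torques, N m; "tool_pos": TCP position; "orientation": TCP orientation; "force": force on the tool from outside, world axes, zero at the start; "moment": the same for the moment, N m; "opening": finger opening in m.
Only numpy, scipy, OpenCV 4.12 (cv2) and the standard library are available. Lean on these libraries where they do the work, as an engineer would, in place of code of your own. Each camera call takes 0.05 s, during which the arm holds its last target. There are 200 camera calls.

## Task

Pack all seven yellow-stoppered seed tubes standing upright on the floor of the round green tub, as a tight hexagon of one in the middle and six round it: the stray tube already in the tub must be moved over to make room for the two yellow ones from the white tray. The tubes are glass, so keep them upright and set them down rather than dropping them. Leave the blue-stoppered tubes and everything else on the bench where they are.

Things in the scene. Friction and masses are not known exactly. Their poses are not given: they have to be found in the camera images.
- tub_floor (a point): Centre of the inner floor of the round GREEN TUB, 5 mm above the table. Fixed; inner diameter 148 mm, outer 158 mm plus two small side tabs; rim 60 mm above the table. Just wide enough for seven tubes as a hexagon: one at the centre, six round it about 49 mm from the centre, with 2 to 3 mm of play.
- tub: The same tub, origin under its centre; any yaw. At the start four loose tubes stand in a half ring about 49 mm from the centre, 60 degrees apart (the half on its +y side), and a fifth, the stray, 27 to 38 mm from the centre towards its -y side, blocking the last three places: the centre and two of the ring.
- tub_rim (a point): Centre of the tub's mouth, 60 mm above the table; standing tubes reach 81 mm above it. In the full cluster the grip pins stand 46 to 51 mm apart, about 30 mm free between neighbours: there, open the fingers to less than about 40 mm.
- tray: Fixed WHITE TRAY, 210 x 210 mm with a 25 mm rim; origin at the centre of its underside, on the table; its floor is 5 mm thick. Four tubes (two yellow, two blue, mixed) stand on it about 90 mm apart.
- yellow1_mid (a point): One of seven identical YELLOW-stoppered seed tubes: glass body 46 mm in diameter, 90 mm high, foot edge tapered (6 mm in over the lowest 7 mm); on top a yellow grip pin 16 mm in diameter, 46 mm long (90 to 136 mm above the foot). About 110 g. Site: on the axis, 68 mm above the foot; z up the tube. At the start it is one of the five standing in the tub; any of the five may be the stray one.
- yellow2_mid (a point): One of seven identical YELLOW-stoppered seed tubes: glass body 46 mm in diameter, 90 mm high, foot edge tapered (6 mm in over the lowest 7 mm); on top a yellow grip pin 16 mm in diameter, 46 mm long (90 to 136 mm above the foot). About 110 g. Site: on the axis, 68 mm above the foot; z up the tube. At the start it is one of the five standing in the tub; any of the five may be the stray one.
- yellow3_mid (a point): One of seven identical YELLOW-stoppered seed tubes: glass body 46 mm in diameter, 90 mm high, foot edge tapered (6 mm in over the lowest 7 mm); on top a yellow grip pin 16 mm in diameter, 46 mm long (90 to 136 mm above the foot). About 110 g. Site: on the axis, 68 mm above the foot; z up the tube. At the start it is one of the five standing in the tub; any of the five may be the stray one.
- yellow4_mid (a point): One of seven identical YELLOW-stoppered seed tubes: glass body 46 mm in diameter, 90 mm high, foot edge tapered (6 mm in over the lowest 7 mm); on top a yellow grip pin 16 mm in diameter, 46 mm long (90 to 136 mm above the foot). About 110 g. Site: on the axis, 68 mm above the foot; z up the tube. At the start it is one of the five standing in the tub; any of the five may be the stray one.
- yellow5_mid (a point): One of seven identical YELLOW-stoppered seed tubes: glass body 46 mm in diameter, 90 mm high, foot edge tapered (6 mm in over the lowest 7 mm); on top a yellow grip pin 16 mm in diameter, 46 mm long (90 to 136 mm above the foot). About 110 g. Site: on the axis, 68 mm above the foot; z up the tube. At the start it is one of the five standing in the tub; any of the five may be the stray one.
- yellow6_mid (a point): One of seven identical YELLOW-stoppered seed tubes: glass body 46 mm in diameter, 90 mm high, foot edge tapered (6 mm in over the lowest 7 mm); on top a yellow grip pin 16 mm in diameter, 46 mm long (90 to 136 mm above the foot). About 110 g. Site: on the axis, 68 mm above the foot; z up the tube. At the start it stands on the white tray, at any of the four places there.
- yellow7_mid (a point): One of seven identical YELLOW-stoppered seed tubes: glass body 46 mm in diameter, 90 mm high, foot edge tapered (6 mm in over the lowest 7 mm); on top a yellow grip pin 16 mm in diameter, 46 mm long (90 to 136 mm above the foot). About 110 g. Site: on the axis, 68 mm above the foot; z up the tube. At the start it stands on the white tray, at any of the four places there.
- blue1_mid (a point): A tube of the same size with a BLUE stopper, on the white tray. It does not belong in the tub: leave it standing there. Site half-way up, 68 mm above the foot.
- blue2_mid (a point): A tube of the same size with a BLUE stopper, on the white tray. It does not belong in the tub: leave it standing there. Site half-way up, 68 mm above the foot.
- wheat_pot: Black plant pot with wheat, 100 mm in diameter, 85 mm high, leaves to 250 mm; bystander. Origin under its centre.
- wash_bottle: White wash bottle with red cap, 64 mm in diameter, 170 mm high; bystander. Origin under its centre.
- field_book: Blue field book lying flat, 150 x 210 x 14 mm; bystander. Origin under its centre.
- foam_block: White block, 120 x 160 x 50 mm; bystander. Origin under its centre.

How it is judged:
By the outcome, as a careful person would: the job done as asked, in the order asked, and still so for the second after the job is handed in, with the robot touching nothing.
It also fails if it takes over 72 s, if anything falls off the work surface, if the arm or the gripper's body presses on something with over 40 N, if the wrist force passes 120 N, or if a joint passes its speed limit or range.

## Working session

There is one attempt and no reset: what is moved stays moved. The work goes in short steps, Python scripts to look and compute and a tool call to move; the robot and the scene stay as the last step left them, time stands still between calls to the robot, and variables do not carry over. Pictures are saved under pics/ and viewed, about 8 in all and at most 12, crops included, and the job is handed in when it is done.

Besides the shell and the picture viewer there is one more tool, called by a JSON object that holds its "fn" and its "kwargs", one argument or row to a line. move_arm: Moves the arm, as the interface text tells. Its arguments: {"type":"object","properties":{"commands":{"type":"array"},"jaw":{"type":"number"}},"required":["commands"]}

```bash
ls; mkdir -p pics; cat > h.py <<'E'
import numpy as np, cv2
from plant import get_obs, snapshot, calibration, close_job, ctrl
from scipy.spatial.transform import Rotation as R
def toolT(o):
    T=np.eye(4);T[:3,:3]=R.from_euler('xyz',o['orientation'],degrees=True).as_matrix();T[:3,3]=o['tool_pos'];return T
def look(name):
    o=get_obs();im,d=snapshot(name);c=calibration(name)
    T=c['T'] if 'T' in c else toolT(o)@np.array(c['tool_from_camera'])
    return im,d,np.array(c['mtx']),c['k1'],np.array(T)
def ray(uv,K,k1,T):
    uv=np.atleast_2d(np.array(uv,float))
    p=cv2.undistortPoints(uv.reshape(-1,1,2),K,np.array([k1,0,0,0,0.])).reshape(-1,2)
    return np.c_[p[:,0],-p[:,1],-np.ones(len(p))]@T[:3,:3].T, T[:3,3]
def onplane(uv,z,K,k1,T):
    d,o=ray(uv,K,k1,T);return o+d*((z-o[2])/d[:,2])[:,None]
def cloud(d,K,k1,T):
    h,w=d.shape;u,v=np.meshgrid(np.arange(w),np.arange(h))
    r,o=ray(np.c_[u.ravel(),v.ravel()],K,k1,T)
    return (o+r*d.ravel()[:,None]).reshape(h,w,3)
E
python3 - <<'E'
from h import *
print(get_obs())
ims=[]
for n in ['scene','top']:
    im,d,K,k1,T=look(n);ims.append(im);np.savez(n,im=im,d=d)
    print(n,K.tolist(),k1,T.round(3).tolist())
print(calibration('wrist'))
cv2.imwrite('pics/a.png',cv2.resize(np.hstack(ims),(800,300))[:,:,::-1])
cv2.imwrite('pics/top.png',cv2.resize(ims[1],(800,600))[:,:,::-1])
E
```

```text
pics
{'clock': 0.0, 'joint_pos': array([-5.74617878e+01,  2.05928317e+01,  6.33300111e-01, -2.12696120e-02,
       -7.01385260e+01, -1.65067237e+01]), 'qvel': array([-0.03841925, -0.01170929,  0.04728886,  0.02310843, -0.05080114,
       -0.03935316]), 'tau': array([-6.23352043e-04, -5.82719493e+01,  2.93066007e+01,  6.99758694e+00,
        6.94809831e-03, -1.70301364e-04]), 'tool_pos': array([ 0.18622633, -0.6482225 ,  0.20069978]), 'orientation': array([  4.98330738,  89.89992391, 111.00755243]), 'force': array([ 0.71865581,  0.25421569, -0.17692286]), 'moment': array([-0.00175244, -0.01061068,  0.01241607]), 'opening': 0.08770785501162065}
scene [[375.7975701497034, 0.0, 259.3910758123271], [0.0, 375.7975701497034, 185.1124083366261], [0.0, 0.0, 1.0]] 0.019420480317951072 [[0.638, -0.428, 0.64, 1.514], [0.77, 0.352, -0.532, -0.831], [0.002, 0.832, 0.554, 0.936], [0.0, 0.0, 0.0, 1.0]]
top [[397.0320664133836, 0.0, 251.48353399837367], [0.0, 397.0320664133836, 184.76600679638977], [0.0, 0.0, 1.0]] -0.007601578330710277 [[-0.029, 0.998, -0.058, 0.441], [-0.999, -0.03, -0.016, -0.003], [-0.018, 0.058, 0.998, 1.389], [0.0, 0.0, 0.0, 1.0]]
{'mtx': array([[336.07307615,   0.        , 254.42776228],
       [  0.        , 336.07307615, 190.35483956],
       [  0.        ,   0.        ,   1.        ]]), 'k1': -0.011314396918802374, 'tool_from_camera': array([[-4.58700641e-05,  3.04684267e-01, -9.52453409e-01,
        -1.83104454e-01],
       [-1.20516453e-03,  9.52452701e-01,  3.04684098e-01,
         8.27134514e-02],
       [ 9.99999273e-01,  1.16183895e-03,  3.23505605e-04,
        -1.73035762e-04],
       [ 0.00000000e+00,  0.00000000e+00,  0.00000000e+00,
         1.00000000e+00]])}
```

View pics/a.png

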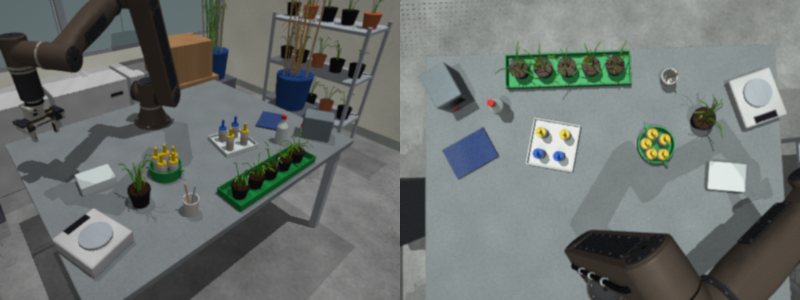

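View pics/top.png

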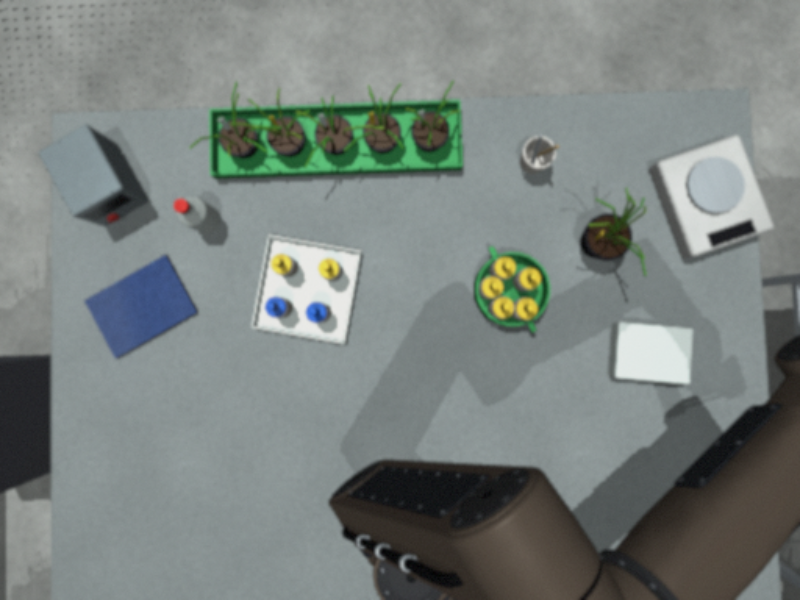

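The top view (800x600) shows the tub at about (512,290) with five yellow tubes. The tray is at (307,290), with yellow tubes at (283,265) and (330,270) and blue ones at (277,307) and (317,312).

```bash
python3 - <<'E'
from h import *
for n in ['top','scene']:
    z=np.load(n+'.npz');im,d=z['im'],z['d'];c=calibration(n);K,k1,T=np.array(c['mtx']),c['k1'],np.array(c['T'])
    P=cloud(d,K,k1,T);hsv=cv2.cvtColor(im,cv2.COLOR_RGB2HSV)
    for col,lo,hi in [('Y',(20,120,100),(34,255,255)),('B',(105,130,70),(125,255,255)),('G',(45,100,40),(85,255,255))]:
        m=cv2.inRange(hsv,lo,hi)
        if col!='G': m[(P[...,2]<.115)]=0
        N,L,S,C=cv2.connectedComponentsWithStats(m)
        for i in range(1,N):
            if S[i,4]>=8:
                q=P[L==i];print(n,col,C[i].round(1),S[i,4],np.median(q,0).round(3),'z',q[:,2].min().round(3),q[:,2].max().round(3), 'mid',((q.min(0)+q.max(0))/2).round(3), 'plane',onplane(C[i],.141,K,k1,T)[0].round(3))
E
```

```text
top Y [177.2 167. ] 25 [0.577 0.251 0.14 ] z 0.122 0.144 mid [0.577 0.252 0.133] plane [0.577 0.251 0.141]
top Y [324.5 169.5] 28 [ 0.556 -0.215  0.14 ] z 0.119 0.144 mid [ 0.555 -0.216  0.132] plane [ 0.555 -0.214  0.141]
top Y [208.3 170.1] 24 [0.565 0.153 0.139] z 0.119 1.389 mid [0.506 0.078 0.754] plane [0.564 0.152 0.141]
top Y [341.1 176.5] 27 [ 0.53  -0.265  0.141] z 0.117 1.389 mid [ 0.49  -0.138  0.753] plane [ 0.531 -0.265  0.141]
top Y [316.5 182.3] 26 [ 0.516 -0.188  0.141] z 0.117 0.145 mid [ 0.515 -0.188  0.131] plane [ 0.515 -0.187  0.141]
top Y [323.5 195.8] 26 [ 0.472 -0.208  0.14 ] z 0.117 0.145 mid [ 0.472 -0.209  0.131] plane [ 0.472 -0.208  0.141]
top Y [338.9 196.6] 29 [ 0.467 -0.256  0.139] z 0.115 1.389 mid [ 0.459 -0.135  0.752] plane [ 0.468 -0.256  0.141]
top B [173.4 195.3] 26 [0.489 0.265 0.139] z 0.116 0.145 mid [0.489 0.266 0.13 ] plane [0.488 0.264 0.141]
top B [200.3 199. ] 24 [0.474 0.18  0.141] z 0.12 1.389 mid [0.461 0.092 0.754] plane [0.474 0.18  0.141]
top G [215.5  90.4] 4781 [0.84  0.13  0.008] z -0.005 1.389 mid [0.688 0.139 0.692] plane [0.
[... 2081 characters left out ...]
4  0.141]
scene G [432.5  70.6] 17 [0.273 1.743 0.149] z -0.002 0.206 mid [0.16  1.978 0.102] plane [0.253 1.787 0.141]
scene G [384.6 170. ] 9 [0.839 0.386 0.145] z 0.132 0.157 mid [0.836 0.39  0.144] plane [0.834 0.395 0.141]
scene G [338.2 229.3] 2780 [0.893 0.055 0.021] z -0.003 0.936 mid [ 1.134 -0.169  0.466] plane [ 0.958 -0.036  0.141]
scene G [211.1 222.6] 609 [ 0.574 -0.281  0.037] z 0.0 0.936 mid [ 0.967 -0.497  0.468] plane [ 0.667 -0.335  0.141]
scene G [177.2 227.1] 179 [ 0.637 -0.444  0.164] z -0.005 0.236 mid [ 0.536 -0.392  0.116] plane [ 0.615 -0.433  0.141]
scene G [165.6 219.7] 14 [ 0.586 -0.456  0.168] z -0.004 0.18 mid [ 0.497 -0.417  0.088] plane [ 0.557 -0.443  0.141]
```

```bash
cat >> h.py <<'E'
def st():
    o=get_obs();T=toolT(o);a=np.degrees(np.arctan2(T[1,2],T[0,2]))
    print('t',round(o['clock'],2),'tcp',o['tool_pos'].round(4),'jawdir',round(a,2),'x',T[:3,0].round(3),'open',round(o['opening'],4),'F',o['force'].round(1),'j6',o['joint_pos'][[0,5]].round(1));return T,a
def go(xyz,jaw=None):
    """deltas in cm along tool axes if spin is done first, and if translation is done first"""
    T,a=st();s=0
    if jaw is not None: s=(jaw-a+90)%180-90
    d=np.array(xyz)-T[:3,3]
    # find spin sign
    sp=-np.radians(s)   # tool x points down
    print('spin rad',round(sp,3),'trans first cm',(T[:3,:3].T@d*100).round(2),'after spin',((T[:3,:3]@R.from_rotvec([sp,0,0]).as_matrix()).T@d*100).round(2))
E
python3 - <<'E'
from h import *
T,a=st();print(T.round(3))
for j in (55.5,115.5,175.5): go((.531,-.265,.30),j)
E
```

```text
t 0.1 tcp [ 0.1863 -0.6483  0.2009] jawdir 106.02 x [-0.001  0.001 -1.   ] open 0.0877 F [-0.7 -0.6 -0.8] j6 [-57.5 -16.5]
[[-0.001 -0.961 -0.276  0.186]
 [ 0.001 -0.276  0.961 -0.648]
 [-1.     0.     0.001  0.201]
 [ 0.     0.     0.     1.   ]]
t 0.1 tcp [ 0.1863 -0.6483  0.2009] jawdir 106.02 x [-0.001  0.001 -1.   ] open 0.0877 F [-0.7 -0.6 -0.8] j6 [-57.5 -16.5]
spin rad 0.882 trans first cm [ -9.88 -43.71  27.34] after spin [-9.88 -6.69 51.12]
t 0.1 tcp [ 0.1863 -0.6483  0.2009] jawdir 106.02 x [-0.001  0.001 -1.   ] open 0.0877 F [-0.7 -0.6 -0.8] j6 [-57.5 -16.5]
spin rad -0.165 trans first cm [ -9.88 -43.71  27.34] after spin [ -9.88 -47.62  19.77]
t 0.1 tcp [ 0.1863 -0.6483  0.2009] jawdir 106.02 x [-0.001  0.001 -1.   ] open 0.0877 F [-0.7 -0.6 -0.8] j6 [-57.5 -16.5]
spin rad -1.213 trans first cm [ -9.88 -43.71  27.34] after spin [ -9.88 -40.93 -31.35]
```

{"fn": "move_arm", "kwargs": {
  "commands": [
    [[-1.2, -2.7, 1.7, 0], [-1.2, -2.7, 1.7, 0], [-1.2, -2.7, 1.7, 0], [-1.2, -2.7, 1.7, 0], [-1.2, -2.7, 1.7, 0], [-1.2, -2.7, 1.7, 0], [-1.2, -2.7, 1.7, 0], [-1.2, -2.7, 1.7, 0]]
  ],
  "jaw": 3.0
}}

```text
clock: 0.9
tool_pos: [0.357, -0.4571, 0.2979]
orientation: [20.6, 90.0, 126.6]
force: [0.4, -0.2, 1.0]
opening: 0.0317
```

{"fn": "move_arm", "kwargs": {
  "commands": [
    [[0, -2.7, 1.7, 0], [0, -2.7, 1.7, 0], [0, -2.7, 1.7, 0], [0, -2.7, 1.7, 0], [0, -2.7, 1.7, 0], [0, -2.7, 1.7, 0], [0, -2.7, 1.7, 0], [0, -2.7, 1.7, 0]]
  ]
}}

```text
clock: 1.7
tool_pos: [0.527, -0.2668, 0.2973]
orientation: [44.4, 90.0, 150.4]
force: [0.4, -0.5, 0.7]
opening: 0.0302
```

{"fn": "move_arm", "kwargs": {
  "commands": [
    [[0, 0, 0, 0.147], [0, 0, 0, 0.147], [0, 0, 0, 0.147], [0, 0, 0, 0.147], [0, 0, 0, 0.147], [0, 0, 0, 0.147], [0, 0, 0, 0], [0, 0, 0, 0]]
  ]
}}

```text
clock: 2.5
tool_pos: [0.5264, -0.2679, 0.2974]
orientation: [102.9, 90.0, 158.7]
force: [-0.4, -0.1, 0.4]
opening: 0.0301
```

```bash
cat >> h.py <<'E'
def pins(name='wrist',ztop=.141,save=None,col='Y'):
    """pin axis positions: fit minEnclosing of top-face pixels (depth height near ztop), ray cast onto z=ztop"""
    im,d,K,k1,T=look(name);P=cloud(d,K,k1,T);hsv=cv2.cvtColor(im,cv2.COLOR_RGB2HSV)
    m=cv2.inRange(hsv,(18,90,60),(36,255,255));m[abs(P[...,2]-ztop)>.008]=0
    N,L,S,C=cv2.connectedComponentsWithStats(m);out=[];v=im.copy()
    for i in range(1,N):
        if S[i,4]<30: continue
        c=onplane(C[i],ztop,K,k1,T)[0];q=P[L==i];e=np.ptp(onplane(np.argwhere(L==i)[:,::-1],ztop,K,k1,T),0)[:2]
        print('pin',c[:2].round(4),'medz',np.median(q[:,2]).round(4),'size mm',(e*1000).round(0),'px',C[i].round(0));out.append(c[:2])
        cv2.circle(v,tuple(int(x) for x in C[i]),2,(255,0,0),-1)
    if save: cv2.imwrite(save,v[:,:,::-1])
    return np.array(out)
E
python3 - <<'E'
from h import *
st();pins(save='pics/w1.png');pins('top')
E
```

```text
t 2.5 tcp [ 0.5264 -0.2679  0.2974] jawdir 55.75 x [-0.  0. -1.] open 0.0301 F [-0.4 -0.1  0.4] j6 [  -8.  -116.2]
pin [ 0.4714 -0.2083] medz 0.1409 size mm [16. 15.] px [273.  87.]
pin [ 0.4673 -0.256 ] medz 0.1409 size mm [15. 16.] px [231. 112.]
pin [ 0.5138 -0.1874] medz 0.1409 size mm [16. 16.] px [315. 112.]
pin [ 0.5536 -0.215 ] medz 0.141 size mm [17. 15.] px [312. 160.]
pin [ 0.5294 -0.2655] medz 0.1409 size mm [16. 15.] px [258. 168.]
```

View pics/w1.png

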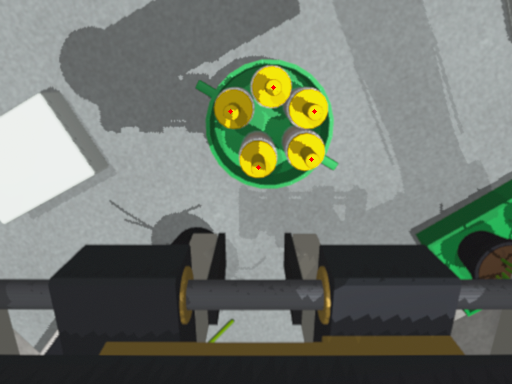

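The wrist view shows the tub with its rim circle at about (268,123). The stray's pin is at (258,168), in the open lower half, and the other four are ring tubes. The wrist and top positions agree to within 2 mm.

```bash
python3 - <<'E'
from h import *
go((.5294,-.2655,.102),55.5)
im,d,K,k1,T=look('wrist');P=cloud(d,K,k1,T);hsv=cv2.cvtColor(im,cv2.COLOR_RGB2HSV)
m=(cv2.inRange(hsv,(45,100,40),(85,255,255))>0)&(abs(P[...,2]-.06)<.004)&(np.hypot(P[...,0]-.51,P[...,1]+.235)<.085)
q=P[m][:,:2];r0=np.array([.51,-.235])
from scipy.optimize import least_squares
r=least_squares(lambda p:np.hypot(*(q-p[:2]).T)-p[2],[.51,-.235,.076],loss='soft_l1',f_scale=.001);print(r.x.round(4),len(q))
p=np.array([[.5536,-.215],[.5138,-.1874],[.4714,-.2083],[.4673,-.256],[.5294,-.2655]])-r.x[:2]
print(np.hypot(*p.T).round(4),np.degrees(np.arctan2(p[:,1],p[:,0])).round(1))
E
```

```text
t 2.6 tcp [ 0.5264 -0.268   0.2975] jawdir 55.68 x [-0.  0. -1.] open 0.0295 F [-0.2 -0.6  0.6] j6 [  -8.  -116.3]
spin rad 0.003 trans first cm [19.55 -0.11  0.38] after spin [19.55 -0.11  0.38]
[ 0.5113 -0.2356  0.0765] 1560
[0.0471 0.0483 0.0483 0.0485 0.035 ] [  25.9   87.   145.6 -155.1  -58.8]
```

{"fn": "move_arm", "kwargs": {
  "commands": [
    [[1.5, -0.1, 0.4, 0], [3, 0, 0, 0], [3, 0, 0, 0], [3, 0, 0, 0], [3, 0, 0, 0], [3, 0, 0, 0], [2, 0, 0, 0], [1, 0, 0, 0]]
  ]
}}

```text
clock: 3.45
tool_pos: [0.5284, -0.265, 0.1006]
orientation: [110.8, 89.8, 166.4]
force: [0.2, 0.2, -0.3]
opening: 0.0302
```

{"fn": "move_arm", "kwargs": {
  "commands": [
    [[0, 0, 0, 0], [0, 0, 0, 0], [0, 0, 0, 0], [0, 0, 0, 0]]
  ],
  "jaw": 1.0
}}

```text
clock: 3.85
tool_pos: [0.5303, -0.2655, 0.1039]
orientation: [-68.8, 89.9, -13.3]
force: [0.7, -0.7, 1.7]
opening: 0.0149
```

```bash
python3 - <<'E'
from h import *
go((.5517,-.2633,.108),55.5)
E
```

```text
t 3.85 tcp [ 0.5303 -0.2655  0.1039] jawdir 55.51 x [ 0.002 -0.    -1.   ] open 0.0149 F [ 0.7 -0.7  1.7] j6 [  -7.7 -116.8]
spin rad 0.0 trans first cm [-0.4  -1.64  1.39] after spin [-0.4  -1.64  1.39]
```

{"fn": "move_arm", "kwargs": {
  "commands": [
    [[-0.5, 0, 0, 0], [-0.4, 0, 0, 0], [0, -0.6, 0.5, 0], [0, -0.6, 0.5, 0], [0, -0.4, 0.4, 0], [0, 0, 0, 0], [0, 0, 0, 0]]
  ]
}}

```text
clock: 4.55
tool_pos: [0.5506, -0.2626, 0.1112]
orientation: [110.6, 89.9, 166.1]
force: [0.1, -0.8, -0.6]
opening: 0.0149
```

```bash
python3 - <<'E'
from h import *
go((.5517,-.2633,.104),55.5)
pins(ztop=.149)
E
```

```text
t 4.55 tcp [ 0.5506 -0.2626  0.1112] jawdir 55.51 x [-0.001  0.    -1.   ] open 0.0149 F [ 0.1 -0.8 -0.6] j6 [  -7.2 -117.3]
spin rad 0.0 trans first cm [ 0.72 -0.13  0.01] after spin [ 0.72 -0.13  0.01]
pin [ 0.4718 -0.2088] medz 0.1414 size mm [14. 14.] px [254.  50.]
pin [ 0.513  -0.1885] medz 0.1414 size mm [14. 13.] px [349. 107.]
pin [ 0.4681 -0.254 ] medz 0.1414 size mm [14. 13.] px [160. 107.]
pin [ 0.5506 -0.215 ] medz 0.1415 size mm [13. 13.] px [339. 209.]
pin [ 0.5484 -0.2612] medz 0.148 size mm [17. 17.] px [254. 256.]
```

{"fn": "move_arm", "kwargs": {
  "commands": [
    [[0.2, -0.1, 0, 0], [0.3, 0, 0, 0], [0.3, 0, 0, 0], [0, 0, 0, 0], [0, 0, 0, 0]]
  ]
}}

```text
clock: 5.1
tool_pos: [0.5516, -0.2635, 0.1039]
orientation: [-94.3, 90.0, -38.8]
force: [-0.3, -0.3, 2.7]
opening: 0.0147
```

{"fn": "move_arm", "kwargs": {
  "commands": [
    [[0, 0, 0, 0], [0, 0, 0, 0], [0, 0, 0, 0]]
  ],
  "jaw": 3.0
}}

```text
clock: 5.4
tool_pos: [0.5514, -0.2633, 0.1035]
orientation: [86.0, 90.0, 141.5]
force: [-0.2, -1.1, 0.4]
opening: 0.029
```

{"fn": "move_arm", "kwargs": {
  "commands": [
    [[-1.5, 0, 0, 0], [-2.5, 0, 0, 0], [-4, 0, 0, 0], [-4, 0, 0, 0], [-4, 0, 0, 0], [-2, 0, 0, 0], [0, 0, 0, 0], [0, 0, 0, 0]]
  ]
}}

```text
clock: 6.2
tool_pos: [0.5514, -0.2631, 0.2836]
orientation: [-15.3, 90.0, 40.2]
force: [-0.4, 0.8, -0.8]
opening: 0.0298
```

```bash
python3 - <<'E'
from h import *
T,a=st();pins();pins('top')
go((.577,.251,.285),55.5)
E
```

```text
t 6.2 tcp [ 0.5514 -0.2631  0.2836] jawdir 55.49 x [ 0.001  0.    -1.   ] open 0.0298 F [-0.4  0.8 -0.8] j6 [  -7.2 -117.3]
pin [ 0.4715 -0.2082] medz 0.1408 size mm [15. 15.] px [254.  67.]
pin [ 0.5141 -0.1874] medz 0.1408 size mm [15. 16.] px [298.  93.]
pin [ 0.4677 -0.2558] medz 0.1408 size mm [15. 16.] px [210.  94.]
pin [ 0.5539 -0.2149] medz 0.1409 size mm [16. 15.] px [296. 145.]
pin [ 0.5502 -0.263 ] medz 0.1409 size mm [16. 16.] px [254. 169.]
t 6.3 tcp [ 0.5509 -0.2631  0.2823] jawdir 55.49 x [-0.002  0.001 -1.   ] open 0.03 F [-0.6 -0.2  0.4] j6 [  -7.2 -117.3]
spin rad -0.0 trans first cm [-0.24 26.98 43.84] after spin [-0.24 26.97 43.84]
```

{"fn": "move_arm", "kwargs": {
  "commands": [
    [[0, 1.0, 1.5, 0], [0, 2.2, 3.4, 0], [0, 2.2, 3.4, 0], [0, 2.2, 3.4, 0], [0, 2.2, 3.4, 0], [0, 2.2, 3.4, 0], [0, 2.2, 3.4, 0], [0, 2.2, 3.4, 0]]
  ]
}}

```text
clock: 7.1
tool_pos: [0.5589, 0.0395, 0.2824]
orientation: [142.7, 89.9, -161.8]
force: [0.8, -0.2, 0.5]
opening: 0.0299
```

{"fn": "move_arm", "kwargs": {
  "commands": [
    [[0, 2.2, 3.4, 0], [0, 2.0, 3.3, 0], [0, 1.8, 2.8, 0], [0, 0, 0, 0], [0, 0, 0, 0]]
  ]
}}

```text
clock: 7.6
tool_pos: [0.5635, 0.1509, 0.2822]
orientation: [154.3, 89.8, -150.1]
force: [-0.6, -0.1, -0.4]
opening: 0.0298
```

```bash
python3 - <<'E'
from h import *
p=pins()
i=np.argmin(np.hypot(*(p-[.564,.152]).T));go((*p[i],.104),55.5)
E
```

```text
pin [0.576  0.2534] medz 0.1409 size mm [16. 16.] px [351. 122.]
pin [0.5636 0.1555] medz 0.1408 size mm [17. 16.] px [259. 168.]
t 7.65 tcp [0.5636 0.1501 0.2825] jawdir 55.53 x [-0.002 -0.001 -1.   ] open 0.0299 F [-0.1 -0.7  0.2] j6 [  34.1 -158.6]
spin rad 0.001 trans first cm [17.85  0.29  0.48] after spin [17.85  0.29  0.48]
```

{"fn": "move_arm", "kwargs": {
  "commands": [
    [[1.3, 0.3, 0.4, 0], [3, 0, 0, 0], [3, 0, 0, 0], [3, 0, 0, 0], [3, 0, 0, 0], [2.5, 0, 0, 0], [1.5, 0, 0, 0], [0.5, 0, 0, 0]]
  ]
}}

```text
clock: 8.45
tool_pos: [0.5623, 0.1537, 0.1029]
orientation: [151.7, 89.8, -152.9]
force: [0.2, 0.4, 0.0]
opening: 0.0299
```

{"fn": "move_arm", "kwargs": {
  "commands": [
    [[0, 0, 0, 0], [0, 0, 0, 0], [0, 0, 0, 0], [0, 0, 0, 0]]
  ],
  "jaw": 1.0
}}

```text
clock: 8.85
tool_pos: [0.5643, 0.1555, 0.1066]
orientation: [-24.3, 89.9, 31.2]
force: [0.1, -0.2, 1.1]
opening: 0.0147
```

{"fn": "move_arm", "kwargs": {
  "commands": [
    [[-0.5, 0, 0, 0], [-1, 0, 0, 0], [-2, 0, 0, 0], [-3, 0, 0, 0], [-4, 0, 0, 0], [-4, 0, 0, 0], [-2, 0, 0, 0], [0, 0, 0, 0]]
  ]
}}

```text
clock: 9.65
tool_pos: [0.5654, 0.1559, 0.2757]
orientation: [-29.3, 89.6, 26.2]
force: [0.2, 0.0, -1.0]
opening: 0.0148
```

```bash
python3 - <<'E'
from h import *
go((.5075,-.2845,.27),55.5); pins(ztop=.141+.163)
E
```

```text
t 9.65 tcp [0.5654 0.1559 0.2757] jawdir 55.52 x [ 0.007  0.003 -1.   ] open 0.0148 F [ 0.2  0.  -1. ] j6 [  34.5 -159. ]
spin rad 0.0 trans first cm [  0.38 -20.16 -39.59] after spin [  0.38 -20.17 -39.58]
pin [0.5648 0.1559] medz 0.3096 size mm [23. 19.] px [254. 251.]
```

{"fn": "move_arm", "kwargs": {
  "commands": [
    [[0, -0.8, -1.6, 0], [0, -1.5, -3, 0], [0, -1.8, -3.5, 0], [0, -1.8, -3.5, 0], [0, -1.8, -3.5, 0], [0, -1.8, -3.5, 0], [0, -1.8, -3.5, 0], [0, -1.8, -3.5, 0]]
  ]
}}

```text
clock: 10.5
tool_pos: [0.5252, -0.1319, 0.2697]
orientation: [123.8, 89.9, 179.3]
force: [0.7, 0.5, -1.2]
opening: 0.0142
```

{"fn": "move_arm", "kwargs": {
  "commands": [
    [[0, -1.8, -3.5, 0], [0, -1.8, -3.5, 0], [0, -1.5, -3, 0], [0, -1.2, -2.4, 0], [0, -0.7, -1.4, 0], [0, 0, 0, 0], [0, 0, 0, 0], [0, 0, 0, 0]]
  ]
}}

```text
clock: 11.3
tool_pos: [0.5062, -0.2825, 0.2704]
orientation: [84.6, 90.0, 140.1]
force: [-0.4, 0.0, -1.2]
opening: 0.0148
```

```bash
python3 - <<'E'
from h import *
go((.5075,-.2845,.107),55.5); pins()
E
```

```text
t 11.3 tcp [ 0.5062 -0.2825  0.2704] jawdir 55.53 x [-0.  0. -1.] open 0.0148 F [-0.4  0.  -1.2] j6 [  -9.9 -114.6]
spin rad 0.001 trans first cm [16.34 -0.23 -0.09] after spin [16.34 -0.23 -0.09]
pin [ 0.4711 -0.2087] medz 0.1409 size mm [16. 16.] px [300.  97.]
pin [ 0.467  -0.2561] medz 0.1409 size mm [16. 16.] px [254. 124.]
pin [ 0.5135 -0.1878] medz 0.1408 size mm [17. 16.] px [344. 123.]
pin [ 0.5532 -0.2152] medz 0.1409 size mm [18. 16.] px [340. 174.]
pin [ 0.5496 -0.2634] medz 0.1408 size mm [17. 16.] px [295. 198.]
```

{"fn": "move_arm", "kwargs": {
  "commands": [
    [[1, -0.2, 0, 0], [2.5, 0, 0, 0], [3, 0, 0, 0], [2.5, 0, 0, 0], [1.5, 0, 0, 0], [0, 0, 0, 0], [0, 0, 0, 0]]
  ]
}}

```text
clock: 12.05
tool_pos: [0.5082, -0.2842, 0.1657]
orientation: [160.1, 90.0, -144.3]
force: [-0.1, 0.0, -0.3]
opening: 0.0144
```

```bash
python3 - <<'E'
from h import *
go((.507,-.2843,.107),55.5); pins(ztop=.143);pins(ztop=.141+.058)
E
```

```text
t 12.05 tcp [ 0.5082 -0.2842  0.1657] jawdir 55.55 x [-0. -0. -1.] open 0.0144 F [-0.1  0.  -0.3] j6 [ -10.  -114.5]
spin rad 0.001 trans first cm [ 5.87  0.09 -0.07] after spin [ 5.87  0.09 -0.07]
pin [ 0.4705 -0.209 ] medz 0.1409 size mm [16. 16.] px [323.  99.]
pin [ 0.5125 -0.1883] medz 0.1408 size mm [17. 16.] px [387. 138.]
pin [ 0.4666 -0.256 ] medz 0.1409 size mm [15. 15.] px [254. 138.]
pin [ 0.494  -0.2751] medz 0.1486 size mm [23. 30.] px [254. 190.]
pin [ 0.5517 -0.2155] medz 0.1409 size mm [18. 16.] px [378. 210.]
pin [ 0.5453 -0.2614] medz 0.1406 size mm [13. 13.] px [313. 239.]
pin [ 0.5069 -0.2833] medz 0.2005 size mm [23. 21.] px [254. 252.]
```

{"fn": "move_arm", "kwargs": {
  "commands": [
    [[0.8, 0, 0, 0], [1, 0, 0, 0], [1, 0, 0, 0], [1, 0, 0, 0], [1, 0, 0, 0], [0.5, 0, 0, 0], [0, 0, 0, 0], [0, 0, 0, 0]]
  ]
}}

```text
clock: 12.95
tool_pos: [0.5081, -0.2845, 0.1127]
orientation: [-145.9, 90.0, -90.4]
force: [0.5, -0.1, -1.5]
opening: 0.0143
```

{"fn": "move_arm", "kwargs": {
  "commands": [
    [[0.2, 0, 0, 0], [0.2, 0, 0, 0], [0.1, 0, 0, 0], [0, 0, 0, 0], [0, 0, 0, 0]]
  ]
}}

```text
clock: 13.45
tool_pos: [0.508, -0.2844, 0.1077]
orientation: [-80.5, 90.0, -25.0]
force: [-0.3, -0.4, -0.5]
opening: 0.0144
```

```bash
python3 - <<'E'
from h import *
st(); pins()
E
```

```text
t 13.45 tcp [ 0.508  -0.2844  0.1077] jawdir 55.5 x [ 0. -0. -1.] open 0.0144 F [-0.3 -0.4 -0.5] j6 [ -10.  -114.5]
pin [ 0.4704 -0.2091] medz 0.1408 size mm [16. 16.] px [349. 105.]
pin [ 0.5122 -0.1886] medz 0.1407 size mm [19. 17.] px [433. 156.]
pin [ 0.4665 -0.2559] medz 0.1409 size mm [16. 16.] px [255. 158.]
pin [ 0.5059 -0.2832] medz 0.1419 size mm [24. 23.] px [254. 252.]
pin [ 0.5515 -0.215 ] medz 0.1408 size mm [20. 14.] px [419. 250.]
```

{"fn": "move_arm", "kwargs": {
  "commands": [
    [[0.1, 0, 0, 0], [0.05, 0, 0, 0], [0, 0, 0, 0], [0, 0, 0, 0]]
  ]
}}

```text
clock: 13.9
tool_pos: [0.5082, -0.2846, 0.1065]
orientation: [-87.0, 90.0, -31.5]
force: [-0.6, -0.7, 2.7]
opening: 0.0144
```

{"fn": "move_arm", "kwargs": {
  "commands": [
    [[0, 0, 0, 0], [0, 0, 0, 0], [0, 0, 0, 0]]
  ],
  "jaw": 3.0
}}

```text
clock: 14.2
tool_pos: [0.5078, -0.2843, 0.1059]
orientation: [88.9, 90.0, 144.4]
force: [1.5, 0.2, 0.7]
opening: 0.0287
```

{"fn": "move_arm", "kwargs": {
  "commands": [
    [[-1.5, 0, 0, 0], [-2.5, 0, 0, 0], [-4, 0, 0, 0], [-4, 0, 0, 0], [-4, 0, 0, 0], [-2, 0, 0, 0], [0, 0, 0, 0], [0, 0, 0, 0]]
  ]
}}

```text
clock: 15.0
tool_pos: [0.5079, -0.2842, 0.286]
orientation: [-8.1, 90.0, 47.4]
force: [0.7, -0.1, -1.3]
opening: 0.03
```

```bash
python3 - <<'E'
from h import *
p=pins();c=np.array([.5113,-.2356]);q=p-c;print(np.hypot(*q.T).round(4),np.degrees(np.arctan2(q[:,1],q[:,0])).round(1),p.mean(0))
go((.576,.2534,.285),55.5)
E
```

```text
pin [ 0.4711 -0.2087] medz 0.1409 size mm [16. 16.] px [298.  94.]
pin [ 0.4671 -0.2561] medz 0.141 size mm [16. 15.] px [254. 119.]
pin [ 0.5137 -0.1877] medz 0.1408 size mm [16. 16.] px [340. 119.]
pin [ 0.5072 -0.2843] medz 0.1408 size mm [16. 16.] px [254. 169.]
pin [ 0.5533 -0.2152] medz 0.1408 size mm [17. 15.] px [337. 168.]
pin [ 0.5496 -0.2634] medz 0.1409 size mm [17. 15.] px [294. 191.]
[0.0484 0.0487 0.048  0.0489 0.0467 0.0473] [ 146.3 -155.2   87.2  -94.8   25.9  -36. ] [ 0.51032275 -0.23590078]
t 15.05 tcp [ 0.5075 -0.2841  0.2851] jawdir 55.49 x [-0.001  0.001 -1.   ] open 0.0303 F [-0.2  0.4 -0.6] j6 [ -10.  -114.5]
spin rad -0.0 trans first cm [ 0.05 24.8  48.17] after spin [ 0.05 24.79 48.18]
```

{"fn": "move_arm", "kwargs": {
  "commands": [
    [[0, 1.0, 2, 0], [0, 2, 3.9, 0], [0, 2, 3.9, 0], [0, 2, 3.9, 0], [0, 2, 3.9, 0], [0, 2, 3.9, 0], [0, 2, 3.9, 0], [0, 2, 3.9, 0]]
  ]
}}

```text
clock: 15.85
tool_pos: [0.5496, 0.0437, 0.2848]
orientation: [143.5, 89.9, -161.0]
force: [0.9, -0.0, 0.7]
opening: 0.0303
```

{"fn": "move_arm", "kwargs": {
  "commands": [
    [[0, 2, 3.9, 0], [0, 2, 3.9, 0], [0, 2, 3.9, 0], [0, 2, 3.9, 0], [0, 1.3, 2.4, 0], [0, 0.5, 0.9, 0], [0, 0, 0, 0], [0, 0, 0, 0]]
  ]
}}

```text
clock: 16.65
tool_pos: [0.5762, 0.2526, 0.2853]
orientation: [165.6, 89.9, -138.9]
force: [0.3, 0.1, 0.6]
opening: 0.0298
```

```bash
python3 - <<'E'
from h import *
p=pins()
i=np.argmin(np.hypot(*(p-[.576,.2534]).T));go((*p[i],.104),55.5)
E
```

```text
pin [0.5764 0.2548] medz 0.1409 size mm [16. 16.] px [257. 168.]
t 16.7 tcp [0.5764 0.2522 0.2858] jawdir 55.46 x [-0.001 -0.001 -1.   ] open 0.0298 F [ 0.6 -0.5 -0.6] j6 [  41.4 -165.9]
spin rad -0.001 trans first cm [18.18  0.14  0.23] after spin [18.18  0.14  0.23]
```

{"fn": "move_arm", "kwargs": {
  "commands": [
    [[1.3, 0.1, 0.2, 0], [3, 0, 0, 0], [3, 0, 0, 0], [3, 0, 0, 0], [3, 0, 0, 0], [2.5, 0, 0, 0], [1.5, 0, 0, 0], [0.7, 0, 0, 0]]
  ]
}}

```text
clock: 17.5
tool_pos: [0.5758, 0.2538, 0.1038]
orientation: [157.4, 89.8, -147.2]
force: [0.1, -0.4, 0.4]
opening: 0.03
```

{"fn": "move_arm", "kwargs": {
  "commands": [
    [[0, 0, 0, 0], [0, 0, 0, 0], [0, 0, 0, 0], [0, 0, 0, 0]]
  ],
  "jaw": 1.0
}}

```text
clock: 17.9
tool_pos: [0.5773, 0.2558, 0.1072]
orientation: [-18.7, 89.9, 36.8]
force: [-0.3, -0.2, 1.5]
opening: 0.0149
```

{"fn": "move_arm", "kwargs": {
  "commands": [
    [[-0.5, 0, 0, 0], [-1, 0, 0, 0], [-2, 0, 0, 0], [-3, 0, 0, 0], [-4, 0, 0, 0], [-4, 0, 0, 0], [-2, 0, 0, 0], [0, 0, 0, 0]]
  ]
}}

```text
clock: 18.7
tool_pos: [0.5784, 0.2563, 0.2764]
orientation: [-22.4, 89.6, 33.1]
force: [0.6, -0.4, 0.1]
opening: 0.0145
```

```bash
python3 - <<'E'
from h import *
go((.5103,-.2359,.27),55.5)
E
```

```text
t 18.7 tcp [0.5784 0.2563 0.2764] jawdir 55.51 x [ 0.006  0.004 -1.   ] open 0.0145 F [ 0.6 -0.4  0.1] j6 [  41.6 -166.1]
spin rad 0.0 trans first cm [  0.39 -22.25 -44.43] after spin [  0.39 -22.26 -44.43]
```

{"fn": "move_arm", "kwargs": {
  "commands": [
    [[0, -0.8, -1.6, 0], [0, -1.5, -3, 0], [0, -1.9, -3.8, 0], [0, -1.9, -3.8, 0], [0, -1.9, -3.8, 0], [0, -1.9, -3.8, 0], [0, -1.9, -3.8, 0], [0, -1.9, -3.8, 0]]
  ]
}}

```text
clock: 19.5
tool_pos: [0.533, -0.05, 0.2705]
orientation: [127.7, 89.9, -176.8]
force: [0.7, -0.1, -0.7]
opening: 0.0141
```

{"fn": "move_arm", "kwargs": {
  "commands": [
    [[0, -1.9, -3.8, 0], [0, -1.9, -3.8, 0], [0, -1.9, -3.8, 0], [0, -1.4, -2.8, 0], [0, -0.9, -1.8, 0], [0, -0.5, -1, 0], [0, 0, 0, 0], [0, 0, 0, 0]]
  ]
}}

```text
clock: 20.3
tool_pos: [0.508, -0.2358, 0.2708]
orientation: [98.5, 90.0, 154.0]
force: [0.1, 0.5, -0.8]
opening: 0.0145
```

```bash
python3 - <<'E'
from h import *
p=pins();print(p.mean(0),len(p))
go((.5104,-.2359,.107),55.5)
E
```

```text
pin [ 0.4711 -0.2081] medz 0.1409 size mm [16. 16.] px [257. 125.]
pin [ 0.5135 -0.1872] medz 0.1409 size mm [16. 15.] px [300. 149.]
pin [ 0.467  -0.2554] medz 0.1408 size mm [16. 16.] px [213. 150.]
pin [ 0.5068 -0.2839] medz 0.1407 size mm [16. 17.] px [214. 199.]
pin [ 0.5532 -0.2146] medz 0.1408 size mm [17. 16.] px [298. 198.]
[ 0.50231045 -0.22983108] 5
t 20.35 tcp [ 0.5082 -0.2355  0.2709] jawdir 55.52 x [-0.  0. -1.] open 0.0146 F [ 0.9  0.4 -0.1] j6 [  -4.9 -119.6]
spin rad 0.0 trans first cm [16.39 -0.21  0.1 ] after spin [16.39 -0.21  0.1 ]
```

{"fn": "move_arm", "kwargs": {
  "commands": [
    [[1, -0.2, 0.1, 0], [2, 0, 0, 0], [2, 0, 0, 0], [1, 0, 0, 0], [0, 0, 0, 0], [0, 0, 0, 0]]
  ]
}}

```text
clock: 20.95
tool_pos: [0.511, -0.2363, 0.2116]
orientation: [-120.2, 90.0, -64.6]
force: [-0.0, 0.3, -0.5]
opening: 0.0144
```

```bash
python3 - <<'E'
from h import *
im=look('wrist')[0];cv2.imwrite('pics/w2.png',im[:,:,::-1])
go((.5104,-.2359,.107),55.5);pins(ztop=.141+.105-.004);pins()
E
```

```text
t 21.0 tcp [ 0.5112 -0.2364  0.212 ] jawdir 55.53 x [ 0.001 -0.001 -1.   ] open 0.0145 F [ 0.6 -0.3 -0.5] j6 [  -4.9 -119.6]
spin rad 0.001 trans first cm [ 1.05e+01  1.10e-01 -1.00e-02] after spin [ 1.05e+01  1.10e-01 -1.00e-02]
pin [ 0.5101 -0.2357] medz 0.2456 size mm [24. 22.] px [254. 251.]
pin [ 0.4709 -0.208 ] medz 0.1409 size mm [16. 16.] px [255. 129.]
pin [ 0.5132 -0.1872] medz 0.1409 size mm [16. 15.] px [308. 159.]
pin [ 0.4669 -0.2553] medz 0.1408 size mm [15. 17.] px [202. 160.]
pin [ 0.5528 -0.2145] medz 0.1409 size mm [18. 15.] px [305. 217.]
pin [ 0.5068 -0.2834] medz 0.1407 size mm [16. 17.] px [204. 219.]
```

View pics/w2.png

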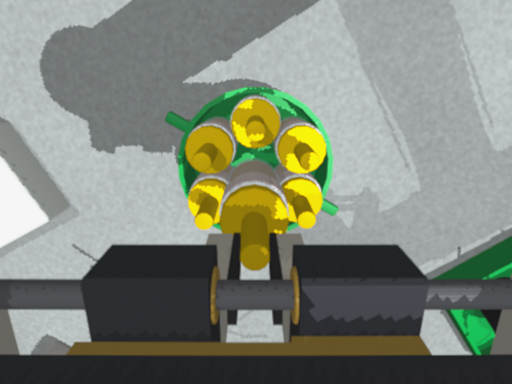

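The held tube, with its pin at (254,251), hangs centred over the ring, and the ring tubes are undisturbed. I'll lower it slowly.

{"fn": "move_arm", "kwargs": {
  "commands": [
    [[0.6, 0, 0, 0], [0.6, 0, 0, 0], [0.5, 0, 0, 0], [0.5, 0, 0, 0], [0.5, 0, 0, 0], [0.5, 0, 0, 0], [0.3, 0, 0, 0], [0, 0, 0, 0]]
  ]
}}

```text
clock: 21.9
tool_pos: [0.5103, -0.2364, 0.1756]
orientation: [114.5, 89.9, 170.0]
force: [-0.1, 0.0, -1.1]
opening: 0.0147
```

```bash
python3 - <<'E'
from h import *
st();pins()
E
```

```text
t 21.9 tcp [ 0.5103 -0.2364  0.1756] jawdir 55.49 x [-0.001  0.    -1.   ] open 0.0147 F [-0.1  0.  -1.1] j6 [  -4.9 -119.6]
pin [ 0.4708 -0.208 ] medz 0.1409 size mm [16. 16.] px [256. 138.]
pin [ 0.4668 -0.2551] medz 0.1408 size mm [16. 17.] px [195. 173.]
pin [ 0.5129 -0.1872] medz 0.1409 size mm [18. 15.] px [317. 172.]
pin [ 0.5049 -0.2822] medz 0.1407 size mm [14. 17.] px [197. 237.]
pin [ 0.5513 -0.2139] medz 0.1407 size mm [18. 15.] px [313. 236.]
pin [ 0.553 -0.265] medz 0.1411 size mm [13. 15.] px [255. 273.]
```

Inserted without contact force, so I'll continue to just above the floor.

{"fn": "move_arm", "kwargs": {
  "commands": [
    [[1, 0, 0, 0], [1, 0, 0, 0], [1, 0, 0, 0], [1, 0, 0, 0], [1, 0, 0, 0], [0.8, 0, 0, 0], [0.4, 0, 0, 0], [0, 0, 0, 0]]
  ]
}}

```text
clock: 22.75
tool_pos: [0.5102, -0.2364, 0.1135]
orientation: [118.6, 89.9, 174.1]
force: [-0.9, 0.4, -0.3]
opening: 0.0142
```

{"fn": "move_arm", "kwargs": {
  "commands": [
    [[0.2, 0, 0, 0], [0.1, 0, 0, 0], [0, 0, 0, 0], [0, 0, 0, 0]]
  ]
}}

```text
clock: 23.15
tool_pos: [0.5107, -0.2365, 0.1114]
orientation: [-65.3, 90.0, -9.8]
force: [-0.4, 0.2, -1.0]
opening: 0.0143
```

```bash
python3 - <<'E'
from h import *
st();pins()
E
```

```text
t 23.15 tcp [ 0.5107 -0.2365  0.1114] jawdir 55.5 x [ 0. -0. -1.] open 0.0143 F [-0.4  0.2 -1. ] j6 [  -4.9 -119.6]
pin [ 0.4705 -0.2079] medz 0.1409 size mm [16. 16.] px [256. 158.]
pin [ 0.5123 -0.1872] medz 0.1408 size mm [18. 15.] px [340. 204.]
pin [ 0.4665 -0.2547] medz 0.1408 size mm [16. 18.] px [172. 205.]
pin [ 0.5099 -0.2361] medz 0.1449 size mm [29. 28.] px [254. 251.]
pin [ 0.5481 -0.2619] medz 0.1407 size mm [20. 18.] px [255. 326.]
```

4 mm to go.

{"fn": "move_arm", "kwargs": {
  "commands": [
    [[0.2, 0, 0, 0], [0.15, 0, 0, 0], [0.1, 0, 0, 0], [0, 0, 0, 0], [0, 0, 0, 0]]
  ]
}}

```text
clock: 23.7
tool_pos: [0.5109, -0.2366, 0.1071]
orientation: [-87.2, 90.0, -31.7]
force: [-0.3, -0.3, 4.0]
opening: 0.0145
```

```bash
python3 - <<'E'
from h import *
st();pins()
E
```

```text
t 23.7 tcp [ 0.5109 -0.2366  0.1071] jawdir 55.51 x [ 0.001 -0.    -1.   ] open 0.0145 F [-0.3 -0.3  4. ] j6 [  -4.9 -119.6]
pin [ 0.4705 -0.2078] medz 0.1409 size mm [16. 16.] px [256. 160.]
pin [ 0.5122 -0.1872] medz 0.1408 size mm [18. 15.] px [342. 206.]
pin [ 0.4664 -0.2546] medz 0.1407 size mm [16. 18.] px [170. 207.]
pin [ 0.5091 -0.2356] medz 0.1408 size mm [26. 24.] px [254. 254.]
pin [ 0.5472 -0.2613] medz 0.1406 size mm [19. 18.] px [255. 330.]
```

On the floor: 4 N of contact, with the pin top at 0.1408 m. I'll release and retreat upward and aside.

{"fn": "move_arm", "kwargs": {
  "commands": [
    [[0, 0, 0, 0], [0, 0, 0, 0], [0, 0, 0, 0]]
  ],
  "jaw": 3.0
}}

```text
clock: 24.05
tool_pos: [0.5103, -0.2363, 0.1062]
orientation: [96.2, 90.0, 151.7]
force: [0.2, 0.8, -0.2]
opening: 0.0288
```

{"fn": "move_arm", "kwargs": {
  "commands": [
    [[-1.5, 0, 0, 0], [-2.5, 0, 0, 0], [-4, 0, 0, 0], [-4, 0, 0, 0], [-4, 0, 0, 0], [-2, 0, 0, 0], [0, 0, 0, 0], [0, 0, 0, 0]]
  ]
}}

```text
clock: 24.85
tool_pos: [0.5104, -0.2362, 0.2864]
orientation: [7.3, 90.0, 62.8]
force: [-0.2, -0.5, 0.2]
opening: 0.0301
```

```bash
python3 - <<'E'
from h import *
st();p=pins();q=p-[.5113,-.2356];print((np.hypot(*q.T)*1000).round(1))
im,d,K,k1,T=look('wrist');im2,d2,K2,k2,T2=look('scene')
cv2.imwrite('pics/f.png',cv2.resize(np.hstack([im[20:320,100:450],cv2.resize(im2[110:260,150:350],(400,300))]),(750,300))[:,:,::-1])
E
```

```text
t 24.85 tcp [ 0.5104 -0.2362  0.2864] jawdir 55.49 x [ 0.     0.001 -1.   ] open 0.0301 F [-0.2 -0.5  0.2] j6 [  -4.9 -119.6]
pin [ 0.4712 -0.208 ] medz 0.141 size mm [16. 16.] px [255. 120.]
pin [ 0.4671 -0.2554] medz 0.1408 size mm [15. 16.] px [213. 145.]
pin [ 0.5136 -0.1871] medz 0.1409 size mm [17. 15.] px [297. 144.]
pin [ 0.5092 -0.237 ] medz 0.1408 size mm [16. 16.] px [253. 169.]
pin [ 0.5533 -0.2146] medz 0.1409 size mm [17. 15.] px [295. 191.]
pin [ 0.5073 -0.2838] medz 0.1408 size mm [16. 17.] px [214. 192.]
pin [ 0.5497 -0.2629] medz 0.1408 size mm [17. 16.] px [255. 213.]
[48.6 48.4 48.5  2.5 47.  48.3 47.1]
```

View pics/f.png

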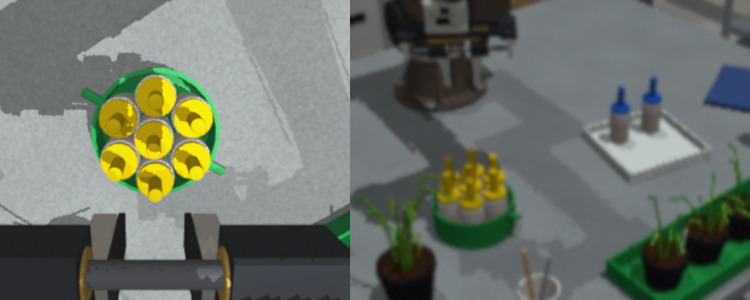

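The pictures show all seven yellow tubes upright in a hexagon in the tub, with the centre one at (155,135). Both blue tubes still stand on the tray at (620,115) and (652,105). The gripper is clear, so I'm handing in.

```bash
python3 -c "
from h import *
print(close_job())"
```

```text
the job is handed in; nothing more can be done
None
```

All seven yellow-stoppered tubes now stand upright on the tub floor as a hexagon, and I handed the job in at about 25 s. I moved the stray into the ring first. Then I set one tray tube in the last ring place and the other in the centre.

- **Final check:** The last wrist picture puts all seven pin tops at 0.141 m, the height for standing on the tub floor. Six tubes are 47–48.6 mm from the tub centre, and the middle one is about 2.5 mm off centre, near the limit of the 2–3 mm of play.
- **Forces:** The highest contact reading after any move was about 4 N, when the last tube touched down.
- **Surroundings:** The last scene picture shows both blue tubes still standing on the tray. I saw no sign of anything else moved, but I did not measure it.
- **Disagreements:** The wrist and top cameras agreed to about 2 mm in the tub. On the tray they differed by up to about 4 mm, so I used the close wrist view for those grasps. The top camera was blocked by the arm in later looks, so the final positions rest on the wrist view alone.

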